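Refill the cup loader and hold its feed knob at the third click

ROBOT

A 6-joint arm with a two-finger parallel gripper is mounted at the origin on the work surface. World frame = base frame: x ahead of the robot, y to its left, z up, the work surface at z = 0. Lengths are in m, angles in rad, forces in N, time in s.
With the tool pointing down it reaches from about 0.375 to 0.975 m from the base axis. Payload 3.8 kg.
Tool frame: the origin (TCP) lies on the centre line of the jaws, within the pads' length; the fingertips stand 22 mm ahead of it and the grasp point (between the pads) lies 3 mm ahead of it; x points along the fingers, y is the direction in which the jaws open and shut, and the axes are right-handed (so a half turn about x gives the same grasp; the last joint's range is limited). The gripper opens to 85 mm and grips with 20 to 120 N. Pads are 22 mm wide; open, the fingers measure 114 mm over their backs; the gripper's body (76 mm by 85 mm) begins 54 mm behind the grasp point. The pads swing forward as they close: fully open they stand 13 mm farther back than shut.
Start: joints at [1.147, 0.264, 1.604, -0, 1.274, -0.037], TCP at [0.255, 0.625, 0.253] pointing down, gripper open.
Joint ranges: [-2.63, 2.63], [-0.94, 2.18], [0.31, 2.57], [-1.31, 4.45], [0, 2.66], [-2.55, 2.55]. Speed limits (rad/s): [2.57, 2.57, 3.14, 3.14, 3.14, 3.14].

INTERFACE

Orientations are given as a rotation vector (axis times angle).
In Python, from workcell import monitor, eyes, finish_job gives the robot as it stands. The module is installed in compiled form; this text tells all that it offers.
- The arm moves only by the tool play_rows, never from a script. Its argument "deltas" is a list of rows, each an object of numbers: "wx", "wy", "wz": the turn, a rotation vector about the world's x, y, z in degrees; "x", "y", "z": the shift along the world's x, y, z in mm; "fingers": the closure, from -1 (fully open) to 1 (shut), so that 0 is half open. A call has 1 to 20 rows; each row is the pose to reach, as a shift and turn from the pose commanded when the call began; what a row does not reach only later rows make up. A row lasts 1/8 s, in which the tool goes at most 62.5 mm and 10.7 degrees, less where a joint would pass 70% of its speed; a pose out of reach is approached as far as the arm can. A call with a gripper value outside its range is refused whole. The fingers move at their own pace and stop on an object; "grip_force" is the grip in N (left out, the last holds). Time passes only in rows, so rows that repeat a pose let the fingers close. It gives the time, the measured TCP pose, the force and the opening at its end, in the units of the state.
- monitor.read_state(): the state, without advancing time (a new reading comes with each control period).
- eyes.read_camera(name): name is "side" or "top" or "wrist"; returns a dict with "frame" (400x640x3 uint8, red, green, blue), "depth" (400x640 float32, m along the optical axis (not along the pixel's ray), 0 where there is no reading), "K" (3x3 intrinsics, pixels), "view" (4x4, takes a point from world to camera coordinates); the wrist camera has in their place "tool_from_camera" (4x4, takes a point from camera to tool coordinates, whose origin is the TCP and whose axes are the tool frame's). Camera axes: x right, y down, z forward; pixel columns grow to the right and rows downward; lengths in m; the calibration is good to about 2 mm. The wrist camera is an equidistant fisheye: a pixel r from the principal point sees the ray r / f radians off the axis. A picture is of the moment at which its call begins: read the wrist's pose just before it.
- finish_job(): hands the job in, once; it reports no verdict.
The state is a dict: "time": time; "q": joint angles; "joint_vel": joint speeds; "joint_torque": joint torques, N m; "tool_pos": TCP position; "tcp_rot": TCP orientation; "wrist_force": force on the tool from outside, world axes, zero at the start; "torque": the same for the moment, N m; "width": opening from 0.0 (shut) to 1.0 (fully open).
Only numpy, scipy, OpenCV 4.12 (cv2) and the standard library are available. Lean on these libraries where they do the work, as an engineer would, in place of code of your own. Each camera call takes 0.05 s, during which the arm holds its last target.

TASK

Lift the handle of the blue tray to tip all five orange cups into the loader's hopper, and lay the tray back flat. Then grip the feed knob and turn it clockwise from home, counting the clicks, to the third stop (the green dot), without going on towards the fourth; it springs back if let go, so finish while holding it there in the gripper. Leave the other things on the bench where they are.

Things in the scene. Friction and masses are not known exactly. Their poses are not given: they have to be found in the camera images.
- loader: the fixed cup loader standing on the bench; origin under it at bench height, directly below the tray's hinge line. Its +y side is the open-topped hopper (inside 160 mm along x, from y = 6 to 155 mm, floor 12 mm above the bench, clear side walls 155 mm high, white end wall 190 mm high); its -y side is a white plinth 100 mm high carrying the tipping tray
- tray_hinge (a point): middle of the tray's hinge line, 115 mm above the bench, at the hopper's edge; the line runs along the loader's x axis. Fixed
- tray_handle (a point): middle of the round steel bar (12 mm thick, runs along the loader's x axis, 92 mm free between its two side arms) at the -y end of the blue tipping tray. 172 mm from the hinge line horizontally and 7 mm above it with the tray flat; 42 mm clear space between bar and tray end wall, bar centre 122 mm above the bench, nothing under it. It swings up and over towards the hopper as the tray tips
- tip_tray (a joint): tilt of the blue tray (120 x 125 mm, rim 30 mm, its hopper end open, about 0.25 kg) about the hinge line: 0 = lying flat on the plinth, grows as the handle end is lifted, stops at 1.2 rad. It falls back flat by itself when let go. The cups slide off by themselves between about 0.5 and 1.0 rad
- index_unit: the fixed feed index unit, a white box 130 x 130 x 70 mm with the knob on its top; origin at the centre of its underside, at bench height. Seen from above six dots lie clockwise round the knob, 24 degrees apart: the first, along the unit's +x axis, is home, and the green one is the third stop
- knob_grip (a point): point on the knob's upright axis at the height to grip, 102 mm above the bench. The knob is a grey bar 52 mm long, 18 mm wide and 36 mm tall (top 114 mm, bottom 78 mm above the bench) on a black disc of 62 mm diameter; the point's x axis runs along the bar towards its red pointer mark; at home that is the unit's +x axis
- index_knob (a joint): angle of the knob, rad: 0 = home, grows clockwise seen from above. It clicks at stops 24 degrees (0.419 rad) apart: 0.419, 0.838, 1.257 (third), 1.676, 2.094; it turns as far as 2.18. A spring always turns it back home when let go, from every stop (0.12 N m at home, about 0.2 N m at the third stop); the clicks add and take away up to 0.1 N m between stops: stiffest just past each stop, then it drops into the next
- cup0_center (a point): centre of an orange sample cup (plastic, closed, 23 mm across at the top, 24 mm tall, 15 g), standing loose in the tray at the start
- cup1_center (a point): centre of an orange sample cup (plastic, closed, 23 mm across at the top, 24 mm tall, 15 g), standing loose in the tray at the start
- cup2_center (a point): centre of an orange sample cup (plastic, closed, 23 mm across at the top, 24 mm tall, 15 g), standing loose in the tray at the start
- cup3_center (a point): centre of an orange sample cup (plastic, closed, 23 mm across at the top, 24 mm tall, 15 g), standing loose in the tray at the start
- cup4_center (a point): centre of an orange sample cup (plastic, closed, 23 mm across at the top, 24 mm tall, 15 g), standing loose in the tray at the start
- reagent: amber reagent bottle, 54 mm across, 120 mm tall; bystander, origin at the centre of its underside
- pot: white pot with red cap, 52 mm across, 60 mm tall; bystander, origin at the centre of its underside
- tip_box: pipette tip box, 85 x 120 x 60 mm; bystander, origin at the centre of its underside
- tube_rack: white rack with capped tubes, 70 x 200 mm, 92 mm tall; bystander, origin at the centre of its underside
- mouse: black computer mouse, 110 x 60 x 34 mm; bystander, origin at the centre of its underside
- dish: white ceramic dish, 80 mm across, 30 mm tall; bystander, origin at the centre of its underside

How it is judged:
By the outcome, as a careful person would: the job done as asked, in the order asked, and still so for the second after the job is handed in, while the arm keeps its last pose, push and grip.
It also fails if it takes over 64 s, if anything falls off the work surface, if the arm or the gripper's body presses on something with over 40 N, if the wrist force passes 120 N, or if a joint passes its speed limit or range.

## Working session

There is one attempt and no reset: what is moved stays moved. The work goes in short steps, Python scripts to look and compute and a tool call to move; the robot and the scene stay as the last step left them, time stands still between calls to the robot, and variables do not carry over. Pictures are saved under pics/ and viewed, and the job is handed in when it is done.

Besides the shell and the picture viewer there is one more tool, called after "Call:" as name(argument=value, ...) on one line, values as JSON. play_rows: Moves the arm, as the interface text tells. Its arguments: {"type":"object","properties":{"deltas":{"type":"array"},"grip_force":{"type":"number"}},"required":["deltas"]}

```bash
mkdir -p pics; python3 - <<'E'
from workcell import monitor, eyes
import cv2,numpy as np
s=monitor.read_state(); print(s)
for n in ("side","top","wrist"):
    c=eyes.read_camera(n); cv2.imwrite(f"pics/{n}0.png",c["frame"][:,:,::-1]); np.savez(f"pics/{n}0.npz",**c)
    print(n,c["K"].tolist(),[ (k,np.round(v,4).tolist()) for k,v in c.items() if k in("view","tool_from_camera")])
E
```

```text
{'time': 0.0, 'q': array([ 1.14713520e+00,  2.64792179e-01,  1.60539184e+00, -2.72613532e-05,
        1.27371780e+00, -3.69009159e-02]), 'joint_vel': array([ 3.14097406e-04, -1.10394893e-03,  1.66191937e-04, -1.15222678e-03,
       -3.40832105e-04, -2.80886374e-05]), 'joint_torque': array([-2.81443971e-05, -5.15108728e+01, -3.67317438e+01, -4.33923651e-04,
        1.33355783e-02,  3.96644339e-06]), 'tool_pos': array([0.25432674, 0.62450209, 0.25192606]), 'tcp_rot': array([ 0.30165297,  1.54992001, -0.30521218]), 'wrist_force': array([-0.3303938 ,  0.06217296,  0.02095488]), 'torque': array([-0.02604543, -0.0087759 , -0.04748082]), 'width': 0.9976001046580785}
side [[485.1113710519453, 0.0, 325.26501655169227], [0.0, 485.1113710519453, 204.3214937020407], [0.0, 0.0, 1.0]] [('view', [[0.8186, -0.5744, 0.0027, -0.5566], [-0.3221, -0.4628, -0.8259, 0.2093], [0.4756, 0.6752, -0.5639, 0.9336], [0.0, 0.0, 0.0, 1.0]])]
top [[481.2756293883398, 0.0, 317.3215773758414], [0.0, 481.2756293883398, 195.1242069697443], [0.0, 0.0, 1.0]] [('view', [[-0.0179, -0.9996, -0.023, -0.0856], [-0.9992, 0.0187, -0.035, 0.5895], [0.0354, 0.0223, -0.9991, 1.2877], [0.0, 0.0, 0.0, 1.0]])]
wrist [[309.70691628693146, 0.0, 318.2899991299329], [0.0, 309.70691628693146, 199.41454691295087], [0.0, 0.0, 1.0]] [('tool_from_camera', [[-0.0, -0.2677, 0.9635, -0.1206], [1.0, 0.0009, 0.0002, 0.0006], [-0.0009, 0.9635, 0.2677, -0.0681], [0.0, 0.0, 0.0, 1.0]])]
```

View pics/top0.png

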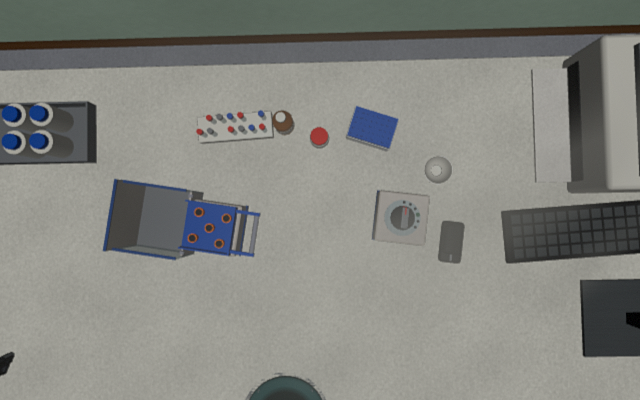

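View pics/side0.png

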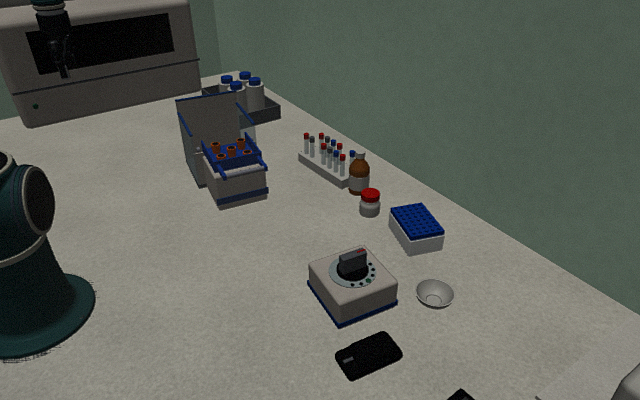

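View pics/wrist0.png

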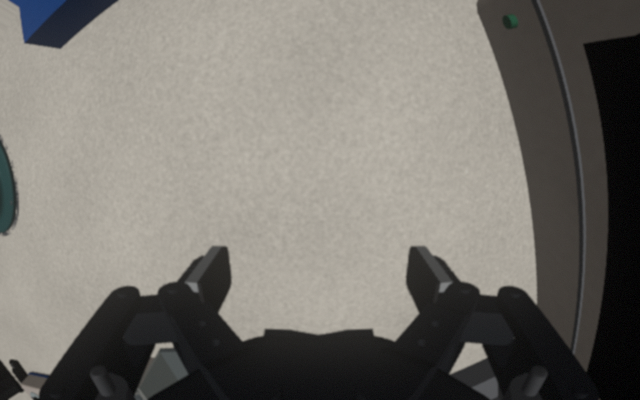

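```bash
cat > h.py <<'E'
import numpy as np,cv2
def ray(c,u,v,z):
    K=c["K"];V=c["view"];R=V[:3,:3];t=V[:3,3]
    C=-R.T@t; d=R.T@np.array([(u-K[0,2])/K[0,0],(v-K[1,2])/K[1,1],1]); s=(z-C[2])/d[2]
    return C+s*d
def proj(c,P):
    p=c["view"][:3,:3]@np.asarray(P)+c["view"][:3,3]; q=c["K"]@p; return q[:2]/q[2]
def tri(c1,u1,c2,u2):
    A=[]
    for c,u in((c1,u1),(c2,u2)):
        P=c["K"]@c["view"][:3]; A+=[u[0]*P[2]-P[0],u[1]*P[2]-P[1]]
    A=np.array(A); X=np.linalg.svd(A)[2][-1]; return X[:3]/X[3]
E
python3 - <<'E'
import cv2
t=cv2.imread("pics/top0.png");s=cv2.imread("pics/side0.png")
cv2.imwrite("pics/tz1.png",cv2.resize(t[165:275,95:275],None,fx=4.4,fy=4.4,interpolation=cv2.INTER_CUBIC))
cv2.imwrite("pics/tz2.png",cv2.resize(t[180:255,365:475],None,fx=7,fy=7,interpolation=cv2.INTER_CUBIC))
cv2.imwrite("pics/sz1.png",cv2.resize(s[80:220,160:290],None,fx=4.2,fy=4.2,interpolation=cv2.INTER_CUBIC))
E
```

```text
(no output)
```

View pics/tz1.png

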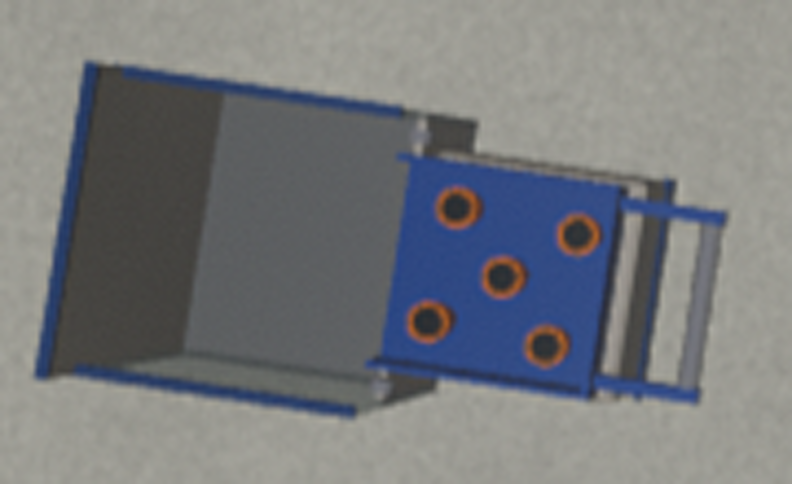

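View pics/tz2.png

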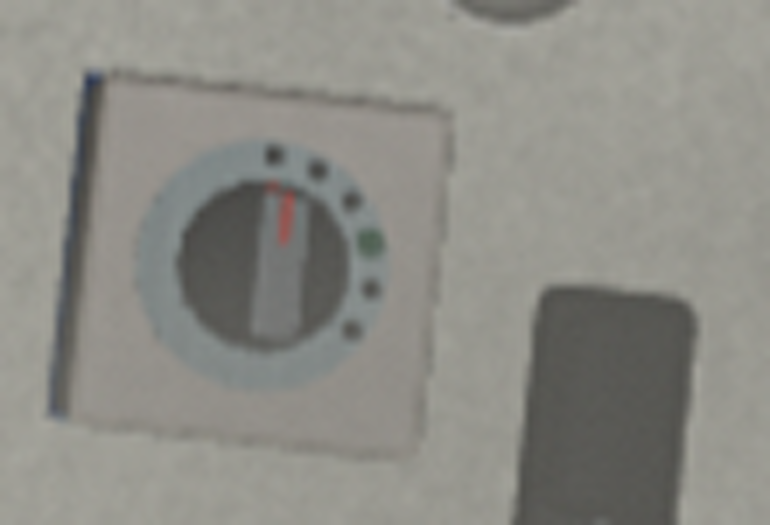

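View pics/sz1.png

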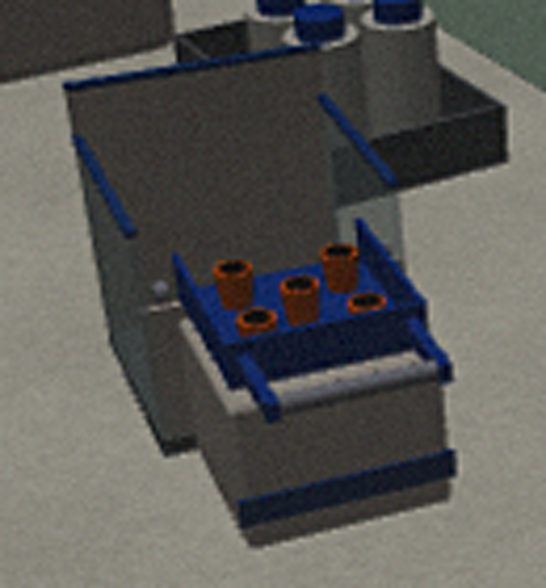

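```bash
python3 - <<'E'
from h import *
t=dict(np.load("pics/top0.npz"));s=dict(np.load("pics/side0.npz"))
f=lambda u,v:(95+u/4.4-.4,165+v/4.4-.4)
g=lambda u,v:(365+u/7-.4,180+v/7-.4)
k=lambda u,v:(160+u/4.2-.4,80+v/4.2-.4)
for n,p,z in (("bar far",f(710,222),.124),("bar near",f(690,388),.124),("bar mid",f(701,305),.124),("pinfar",f(420,133),.115),("pinnear",f(380,382),.115)):
    print(n,ray(t,*p,z).round(4))
print("tri bar",tri(t,f(701,305),s,k(357,378)).round(4))
print("tri bar end arms far/near",tri(t,f(722,216),s,k(443,370)).round(4),tri(t,f(698,397),s,k(270,410)).round(4))
for n,p,z in (("disc",g(263,265),.078),("bartop",g(281,263),.114),("barend+",g(289,192),.114),("barend-",g(275,337),.114),("home dot",g(275,155),.071),("green",g(370,242),.071),("dot6",g(352,330),.071),("ringc",g(261,264),.071)):
    print(n,ray(t,*p,z).round(4))
# top-face corners unit
c=[g(105,75),g(452,105),g(420,460),g(68,422)]
print([ray(t,*p,.07).round(4).tolist() for p in c])
# depth check
for p in (f(701,305),g(281,263)):
    print(t["depth"][int(p[1]),int(p[0])])
    d=t["depth"][int(p[1]),int(p[0])]; K=t["K"]
    pc=np.array([(p[0]-K[0,2])/K[0,0]*d,(p[1]-K[1,2])/K[1,1]*d,d]); print(t["view"][:3,:3].T@(pc-t["view"][:3,3]))
E
```

```text
bar far [0.5375 0.0529 0.124 ]
bar near [0.4452 0.0653 0.124 ]
bar mid [0.4913 0.0585 0.124 ]
pinfar [0.5907 0.2182 0.115 ]
pinnear [0.4507 0.2421 0.115 ]
tri bar [0.4908 0.0583 0.1276]
tri bar end arms far/near [0.5395 0.0471 0.122 ] [0.4392 0.0615 0.123 ]
disc [ 0.5246 -0.3123  0.078 ]
bartop [ 0.5257 -0.3131  0.114 ]
barend+ [ 0.5507 -0.3165  0.114 ]
barend- [ 0.4998 -0.3104  0.114 ]
home dot [ 0.5646 -0.3187  0.071 ]
green [ 0.5322 -0.3524  0.071 ]
dot6 [ 0.5003 -0.3451  0.071 ]
ringc [ 0.5249 -0.3126  0.071 ]
[[0.595, -0.2576, 0.07], [0.5816, -0.3836, 0.07], [0.4527, -0.3687, 0.07], [0.4686, -0.2413, 0.07]]
1.1795411
[0.49143212 0.05807343 0.12696162]
1.1882945
[ 0.52569856 -0.31357543  0.11111467]
```

```bash
python3 - <<'E'
from scipy.spatial.transform import Rotation as R
import numpy as np
r=R.from_rotvec([0.30165297,1.54992001,-0.30521218]); print(r.as_matrix().round(3))
y=r.as_matrix()[:,1]; print("yaw jaw",np.degrees(np.arctan2(y[1],y[0])))
M=r.as_matrix()
from workcell import eyes
E
```

```text
[[-0.001  0.377  0.926]
 [-0.002  0.926 -0.377]
 [-1.    -0.002 -0.   ]]
yaw jaw 67.84073513137969
```

Call:
play_rows(deltas=[{"x":0,"y":0,"z":30,"fingers":0},{"x":15,"y":-36,"z":50,"wz":1,"fingers":0},{"x":33,"y":-80,"z":50,"wz":3,"fingers":0},{"x":52,"y":-125,"z":50,"wz":5,"fingers":0},{"x":71,"y":-170,"z":50,"wz":7,"fingers":0},{"x":90,"y":-215,"z":50,"wz":9,"fingers":0},{"x":109,"y":-260,"z":50,"wz":11,"fingers":0},{"x":128,"y":-305,"z":50,"wz":12.7,"fingers":0},{"x":147,"y":-350,"z":50,"wz":12.7,"fingers":0},{"x":166,"y":-395,"z":50,"wz":12.7,"fingers":0},{"x":184,"y":-440,"z":50,"wz":12.7,"fingers":0},{"x":203,"y":-485,"z":50,"wz":12.7,"fingers":0},{"x":222,"y":-530,"z":45,"wz":12.7,"fingers":0},{"x":232,"y":-555,"z":30,"wz":12.7,"fingers":0},{"x":237,"y":-566,"z":10,"wz":12.7,"fingers":0},{"x":237,"y":-566,"z":-10,"wz":12.7,"fingers":0},{"x":237,"y":-566,"z":-30,"wz":12.7,"fingers":0},{"x":237,"y":-566,"z":-40,"wz":12.7,"fingers":0},{"x":237,"y":-566,"z":-40,"wz":12.7,"fingers":0}], grip_force=30)

```text
schema error: expected keys wx, wy, wz, x, y, z, fingers
```

```bash
python3 - <<'E'
from workcell import monitor, eyes
import cv2,numpy as np
s=monitor.read_state(); print(s)
np.savez("pics/st1.npz",**s)
for n in ("top","wrist"):
    c=eyes.read_camera(n); cv2.imwrite(f"pics/{n}1.png",c["frame"][:,:,::-1]); np.savez(f"pics/{n}1.npz",**c)
t=cv2.imread("pics/top1.png")
cv2.imwrite("pics/tz1b.png",cv2.resize(t[165:275,115:295],None,fx=4.4,fy=4.4,interpolation=cv2.INTER_CUBIC))
E
```

```text
{'time': 0.15, 'q': array([ 1.14709222e+00,  2.64613199e-01,  1.60506335e+00,  8.60080124e-06,
        1.27372045e+00, -3.69036048e-02]), 'joint_vel': array([-0.00139572, -0.00119252, -0.00384161, -0.00023204,  0.00190425,
       -0.00325323]), 'joint_torque': array([ 8.62911966e-04, -5.15903807e+01, -3.67962456e+01, -1.28360280e-04,
        8.10398022e-03, -2.54984705e-06]), 'tool_pos': array([0.25440973, 0.62464281, 0.25222405]), 'tcp_rot': array([ 0.30208363,  1.54983264, -0.30485439]), 'wrist_force': array([0.14912648, 0.35193625, 0.96870974]), 'torque': array([ 0.03799246,  0.05638367, -0.01468159]), 'width': 0.9995958364174676}
```

View pics/wrist1.png

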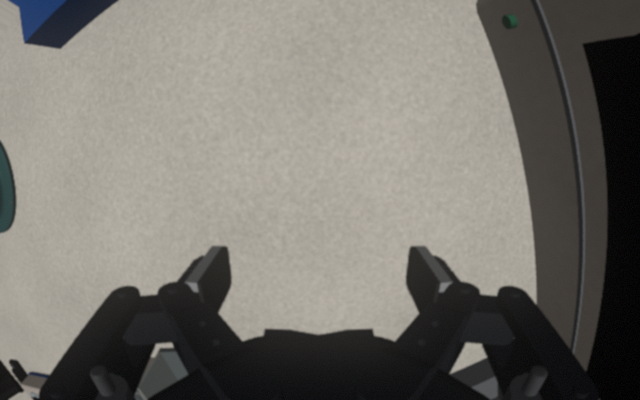

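View pics/tz1b.png

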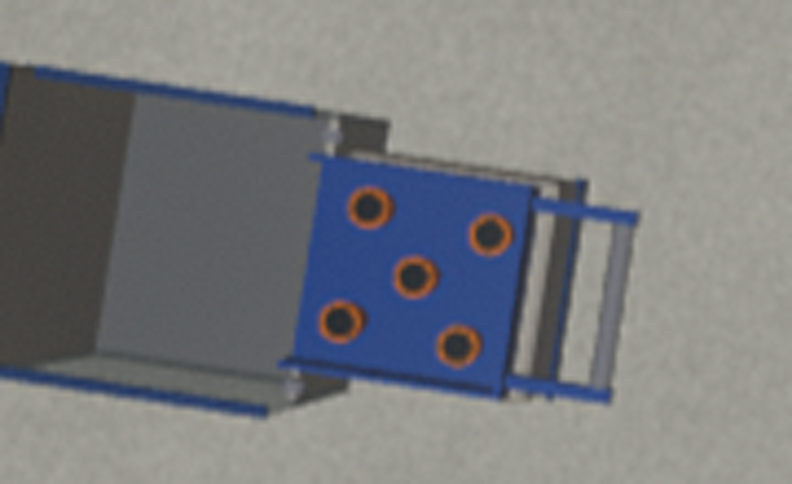

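The call was refused because every row needs all seven keys, so nothing moved. The pictures show the scene unchanged. I'll send the move again with full rows.

Call:
play_rows(deltas=[{"wx":0,"wy":0,"wz":0,"x":0,"y":0,"z":30,"fingers":0},{"wx":0,"wy":0,"wz":1,"x":15,"y":-36,"z":50,"fingers":0},{"wx":0,"wy":0,"wz":3,"x":33,"y":-80,"z":50,"fingers":0},{"wx":0,"wy":0,"wz":5,"x":52,"y":-125,"z":50,"fingers":0},{"wx":0,"wy":0,"wz":7,"x":71,"y":-170,"z":50,"fingers":0},{"wx":0,"wy":0,"wz":9,"x":90,"y":-215,"z":50,"fingers":0},{"wx":0,"wy":0,"wz":11,"x":109,"y":-260,"z":50,"fingers":0},{"wx":0,"wy":0,"wz":12.7,"x":128,"y":-305,"z":50,"fingers":0},{"wx":0,"wy":0,"wz":12.7,"x":147,"y":-350,"z":50,"fingers":0},{"wx":0,"wy":0,"wz":12.7,"x":166,"y":-395,"z":50,"fingers":0},{"wx":0,"wy":0,"wz":12.7,"x":184,"y":-440,"z":50,"fingers":0},{"wx":0,"wy":0,"wz":12.7,"x":203,"y":-485,"z":50,"fingers":0},{"wx":0,"wy":0,"wz":12.7,"x":222,"y":-530,"z":45,"fingers":0},{"wx":0,"wy":0,"wz":12.7,"x":232,"y":-555,"z":30,"fingers":0},{"wx":0,"wy":0,"wz":12.7,"x":237,"y":-566,"z":10,"fingers":0},{"wx":0,"wy":0,"wz":12.7,"x":237,"y":-566,"z":-10,"fingers":0},{"wx":0,"wy":0,"wz":12.7,"x":237,"y":-566,"z":-20,"fingers":0},{"wx":0,"wy":0,"wz":12.7,"x":237,"y":-566,"z":-20,"fingers":0},{"wx":0,"wy":0,"wz":12.7,"x":237,"y":-566,"z":-20,"fingers":0}], grip_force=30)

```text
time: 2.62
tool_pos: [0.4921, 0.0594, 0.2342]
tcp_rot: [0.129, 1.565, -0.129]
wrist_force: [-0.9, 0.0, 0.7]
width: 0.498
```

```bash
cat > look.py <<'E'
import sys,cv2,numpy as np
from workcell import monitor, eyes
tag=sys.argv[1]; names=sys.argv[2:]
s=monitor.read_state(); np.savez(f"pics/st{tag}.npz",**s)
from scipy.spatial.transform import Rotation as R
y=R.from_rotvec(s["tcp_rot"]).as_matrix()
print("t",s["time"],"pos",s["tool_pos"].round(4),"jawyaw",np.degrees(np.arctan2(y[1,1],y[0,1])).round(2),"down",y[:,0].round(3),"F",s["wrist_force"].round(2),"T",s["torque"].round(3),"w",round(s["width"],3),"q",s["q"].round(2))
for n in names:
    c=eyes.read_camera(n); cv2.imwrite(f"pics/{n}{tag}.png",c["frame"][:,:,::-1]); np.savez(f"pics/{n}{tag}.npz",**c)
E
python3 look.py 2 wrist top side
```

```text
t 2.625 pos [0.4921 0.0594 0.2342] jawyaw 80.57 down [ 0.001  0.    -1.   ] F [-0.9  0.   0.7] T [-0.015  0.006  0.034] w 0.498 q [ 0.07 -0.07  2.    0.    1.21 -1.34]
```

View pics/wrist2.png

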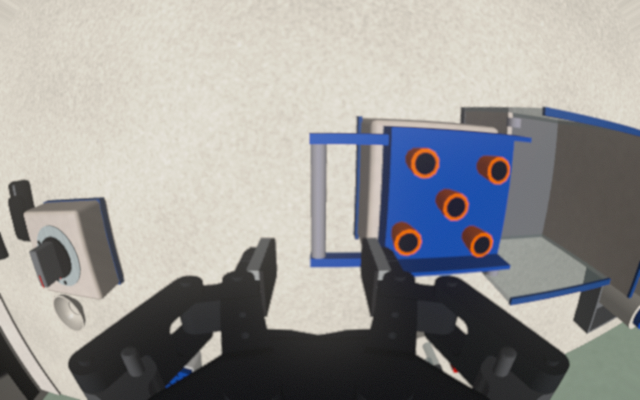

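View pics/side2.png

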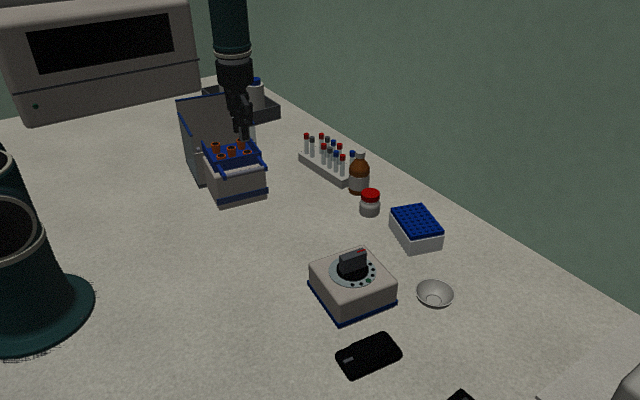

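The wrist view shows the bar centred between the jaws: bar middle is at pixel (318,200), and its ends are at (318,138) and (317,262), parallel to the pads. I'll descend and grip.

Call:
play_rows(deltas=[{"wx":0,"wy":0,"wz":0,"x":0,"y":0,"z":-25,"fingers":0},{"wx":0,"wy":0,"wz":0,"x":0,"y":0,"z":-50,"fingers":0},{"wx":0,"wy":0,"wz":0,"x":0,"y":0,"z":-70,"fingers":0},{"wx":0,"wy":0,"wz":0,"x":0,"y":0,"z":-85,"fingers":0},{"wx":0,"wy":0,"wz":0,"x":0,"y":0,"z":-95,"fingers":0},{"wx":0,"wy":0,"wz":0,"x":0,"y":0,"z":-104,"fingers":0},{"wx":0,"wy":0,"wz":0,"x":0,"y":0,"z":-104,"fingers":0},{"wx":0,"wy":0,"wz":0,"x":0,"y":0,"z":-104,"fingers":0.4},{"wx":0,"wy":0,"wz":0,"x":0,"y":0,"z":-104,"fingers":0.7},{"wx":0,"wy":0,"wz":0,"x":0,"y":0,"z":-104,"fingers":1},{"wx":0,"wy":0,"wz":0,"x":0,"y":0,"z":-104,"fingers":1},{"wx":0,"wy":0,"wz":0,"x":0,"y":0,"z":-104,"fingers":1},{"wx":0,"wy":0,"wz":0,"x":0,"y":0,"z":-104,"fingers":1}], grip_force=30)

```text
time: 4.4
tool_pos: [0.4922, 0.0593, 0.1299]
tcp_rot: [0.13, 1.566, -0.129]
wrist_force: [0.6, 0.9, 4.5]
width: 0.128
```

```bash
python3 look.py 3 wrist
python3 - <<'E'
import numpy as np
# arc deltas: bar about hinge, M=(.165,.986)
for th in np.linspace(0,1.18,17):
    y=-.172*np.cos(th)+.007*np.sin(th)+.172; z=.172*np.sin(th)+.007*np.cos(th)-.007
    print(round(th,3),(1000*np.array([.165*y,.986*y,z])).round(1))
E
```

```text
t 4.4 pos [0.4922 0.0593 0.1299] jawyaw 80.54 down [ 0.001  0.    -1.   ] F [0.57 0.87 4.45] T [0.204 0.054 0.004] w 0.128 q [ 0.07  0.04  2.11  0.    1.   -1.34]
0.0 [0. 0. 0.]
0.074 [ 0.2  1.  12.7]
0.148 [ 0.5  2.9 25.2]
0.221 [ 0.9  5.6 37.6]
0.295 [ 1.6  9.3 49.7]
0.369 [ 2.3 13.9 61.5]
0.442 [ 3.2 19.3 73. ]
0.516 [ 4.3 25.5 84. ]
0.59 [ 5.4 32.5 94.5]
0.664 [  6.7  40.3 104.5]
0.737 [  8.2  48.7 113.8]
0.811 [  9.7  57.8 122.5]
0.885 [ 11.3  67.5 130.5]
0.959 [ 13.   77.8 137.8]
1.032 [ 14.8  88.6 144.3]
1.106 [ 16.7  99.8 149.9]
1.18 [ 18.6 111.4 154.7]
```

View pics/wrist3.png

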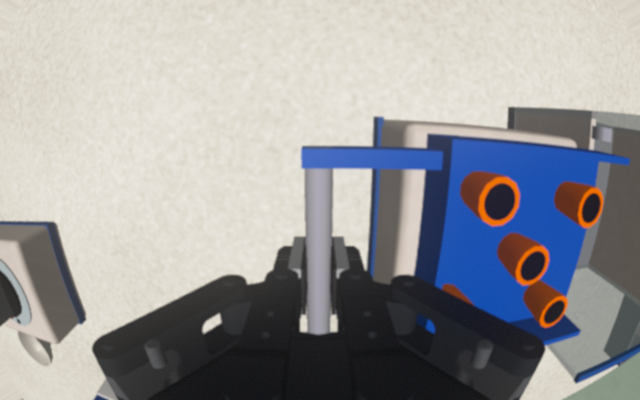

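Call:
play_rows(deltas=[{"wx":0,"wy":0,"wz":0,"x":0.1,"y":0.5,"z":6,"fingers":1},{"wx":0,"wy":0,"wz":0,"x":0.2,"y":1,"z":12.7,"fingers":1},{"wx":0,"wy":0,"wz":0,"x":0.5,"y":2.9,"z":25.2,"fingers":1},{"wx":0,"wy":0,"wz":0,"x":0.9,"y":5.6,"z":37.6,"fingers":1},{"wx":0,"wy":0,"wz":0,"x":1.6,"y":9.3,"z":49.7,"fingers":1},{"wx":0,"wy":0,"wz":0,"x":2.3,"y":13.9,"z":61.5,"fingers":1},{"wx":0,"wy":0,"wz":0,"x":2.8,"y":16.5,"z":67.3,"fingers":1},{"wx":0,"wy":0,"wz":0,"x":3.2,"y":19.3,"z":73,"fingers":1},{"wx":0,"wy":0,"wz":0,"x":3.2,"y":19.3,"z":73,"fingers":1}])

```text
time: 5.58
tool_pos: [0.4951, 0.0776, 0.2032]
tcp_rot: [0.127, 1.566, -0.131]
wrist_force: [4.3, -5.1, -0.6]
width: 0.126
```

```bash
python3 look.py 4 side wrist; python3 -c "
import cv2;s=cv2.imread('pics/side4.png');cv2.imwrite('pics/sz4.png',cv2.resize(s[40:220,150:300],None,fx=3.3,fy=3.3,interpolation=2))"
```

```text
t 5.575 pos [0.4951 0.0776 0.2032] jawyaw 80.58 down [ 0.001 -0.002 -1.   ] F [ 4.35 -5.14 -0.6 ] T [-1.031 -0.554  0.007] w 0.126 q [ 0.11 -0.03  2.02 -0.    1.15 -1.3 ]
```

View pics/sz4.png

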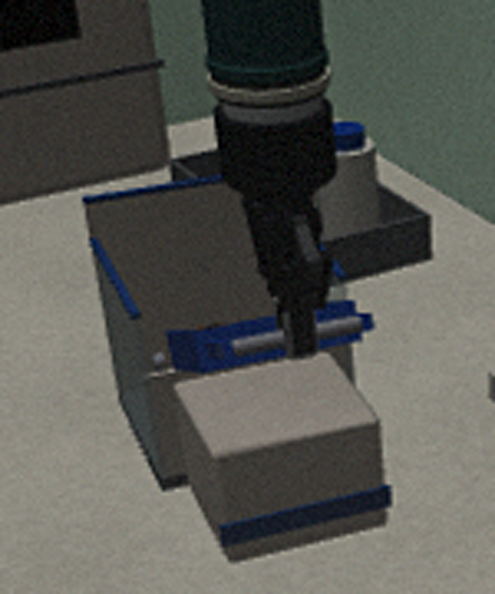

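View pics/wrist4.png

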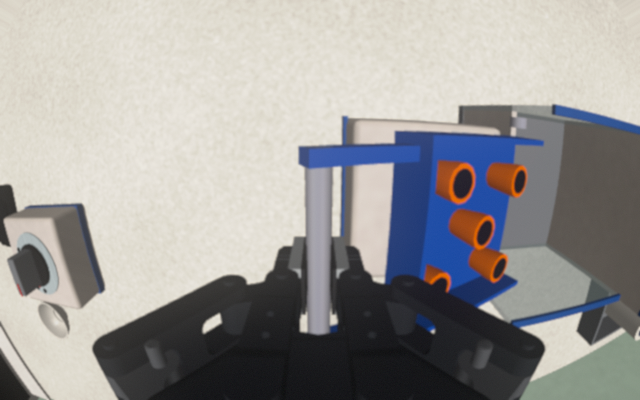

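The tray follows: it is tilted about 0.44 rad, the cups are still in it, and the bar is still held. I'll carry on slowly to about 1.15 rad and dwell there.

Call:
play_rows(deltas=[{"wx":0,"wy":0,"wz":0,"x":0.5,"y":3.1,"z":5.6,"fingers":1},{"wx":0,"wy":0,"wz":0,"x":1.1,"y":6.2,"z":11,"fingers":1},{"wx":0,"wy":0,"wz":0,"x":1.6,"y":9.7,"z":16.3,"fingers":1},{"wx":0,"wy":0,"wz":0,"x":2.2,"y":13.2,"z":21.5,"fingers":1},{"wx":0,"wy":0,"wz":0,"x":2.9,"y":17.1,"z":26.6,"fingers":1},{"wx":0,"wy":0,"wz":0,"x":3.5,"y":21,"z":31.5,"fingers":1},{"wx":0,"wy":0,"wz":0,"x":4.2,"y":25.2,"z":36.2,"fingers":1},{"wx":0,"wy":0,"wz":0,"x":5,"y":29.4,"z":40.8,"fingers":1},{"wx":0,"wy":0,"wz":0,"x":5.7,"y":33.9,"z":45.2,"fingers":1},{"wx":0,"wy":0,"wz":0,"x":6.5,"y":38.5,"z":49.5,"fingers":1},{"wx":0,"wy":0,"wz":0,"x":7.3,"y":43.3,"z":53.5,"fingers":1},{"wx":0,"wy":0,"wz":0,"x":8.1,"y":48.2,"z":57.5,"fingers":1},{"wx":0,"wy":0,"wz":0,"x":9,"y":53.3,"z":61.2,"fingers":1},{"wx":0,"wy":0,"wz":0,"x":9.8,"y":58.5,"z":64.8,"fingers":1},{"wx":0,"wy":0,"wz":0,"x":10.7,"y":63.9,"z":68.1,"fingers":1},{"wx":0,"wy":0,"wz":0,"x":11.6,"y":69.3,"z":71.3,"fingers":1},{"wx":0,"wy":0,"wz":0,"x":12.6,"y":74.9,"z":74.1,"fingers":1},{"wx":0,"wy":0,"wz":0,"x":13.5,"y":80.5,"z":76.9,"fingers":1},{"wx":0,"wy":0,"wz":0,"x":14.6,"y":87,"z":79.8,"fingers":1},{"wx":0,"wy":0,"wz":0,"x":14.6,"y":87,"z":79.8,"fingers":1}])

```text
time: 8.18
tool_pos: [0.5097, 0.1645, 0.2853]
tcp_rot: [0.128, 1.565, -0.131]
wrist_force: [-1.3, -6.5, 11.1]
width: 0.126
```

```bash
python3 look.py 5 side wrist top; python3 -c "
import cv2;s=cv2.imread('pics/side5.png');t=cv2.imread('pics/top5.png');cv2.imwrite('pics/sz5.png',cv2.resize(s[40:220,150:300],None,fx=3.3,fy=3.3,interpolation=2))
cv2.imwrite('pics/tz5.png',cv2.resize(t[165:275,95:275],None,fx=4.4,fy=4.4,interpolation=2))"
```

```text
t 8.175 pos [0.5097 0.1645 0.2853] jawyaw 80.56 down [ 0.002 -0.002 -1.   ] F [-1.33 -6.52 11.07] T [-1.152  0.133  0.026] w 0.126 q [ 0.27 -0.02  1.86 -0.    1.3  -1.14]
```

View pics/sz5.png

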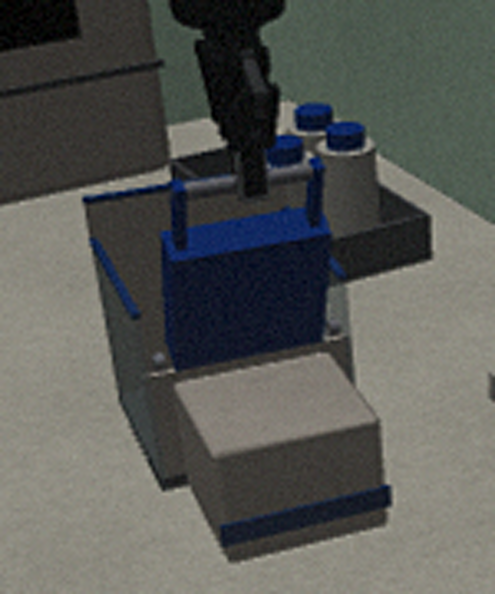

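View pics/tz5.png

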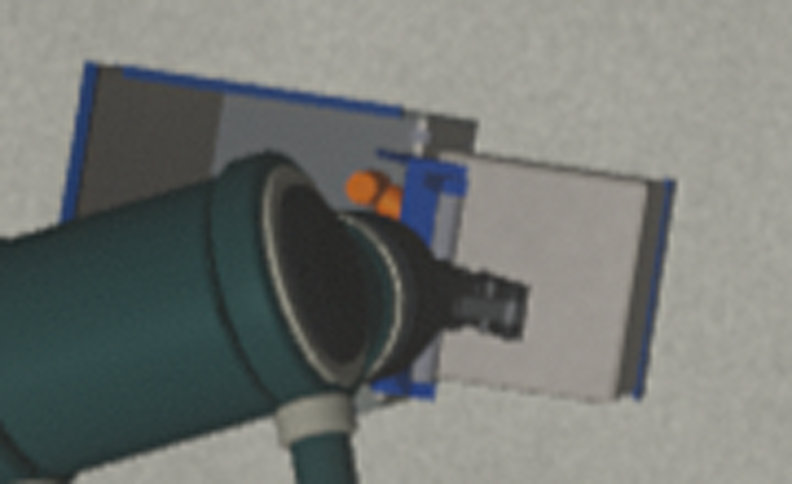

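View pics/wrist5.png

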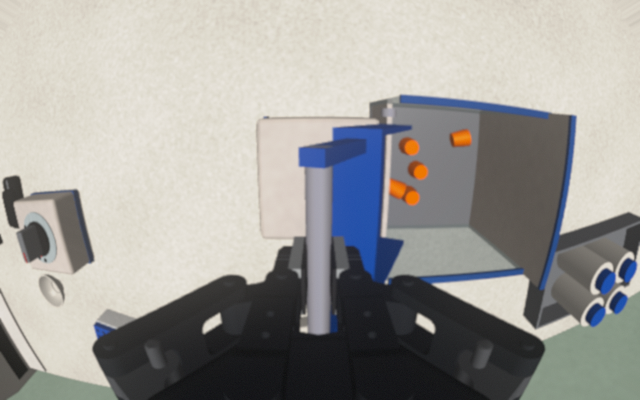

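```bash
python3 -c "
import cv2;s=cv2.imread('pics/wrist5.png');cv2.imwrite('pics/wz5.png',cv2.resize(s[90:290,330:530],None,fx=3,fy=3,interpolation=2))"
```

```text
(no output)
```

View pics/wz5.png

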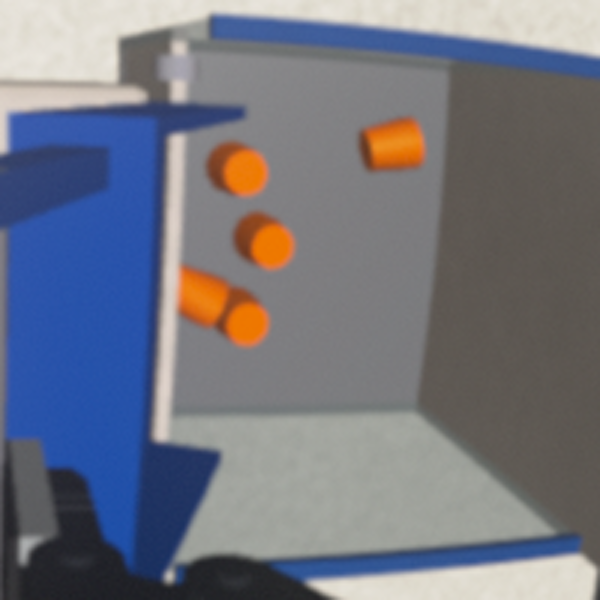

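The wrist zoom shows all five cups down on the hopper floor, and the tray is empty. I'll lower it back along the same arc.

Call:
play_rows(deltas=[{"wx":0,"wy":0,"wz":0,"x":-1.1,"y":-6.5,"z":-2.9,"fingers":1},{"wx":0,"wy":0,"wz":0,"x":-3,"y":-17.7,"z":-8.5,"fingers":1},{"wx":0,"wy":0,"wz":0,"x":-4.8,"y":-28.5,"z":-15,"fingers":1},{"wx":0,"wy":0,"wz":0,"x":-6.5,"y":-38.8,"z":-22.3,"fingers":1},{"wx":0,"wy":0,"wz":0,"x":-8.1,"y":-48.5,"z":-30.3,"fingers":1},{"wx":0,"wy":0,"wz":0,"x":-9.6,"y":-57.6,"z":-39,"fingers":1},{"wx":0,"wy":0,"wz":0,"x":-11.1,"y":-66,"z":-48.3,"fingers":1},{"wx":0,"wy":0,"wz":0,"x":-12.4,"y":-73.8,"z":-58.3,"fingers":1},{"wx":0,"wy":0,"wz":0,"x":-13.5,"y":-80.8,"z":-68.8,"fingers":1},{"wx":0,"wy":0,"wz":0,"x":-14.6,"y":-87,"z":-79.8,"fingers":1},{"wx":0,"wy":0,"wz":0,"x":-15.5,"y":-92.4,"z":-91.3,"fingers":1},{"wx":0,"wy":0,"wz":0,"x":-16.2,"y":-97,"z":-103.1,"fingers":1},{"wx":0,"wy":0,"wz":0,"x":-16.9,"y":-100.7,"z":-115.2,"fingers":1},{"wx":0,"wy":0,"wz":0,"x":-17.3,"y":-103.4,"z":-127.6,"fingers":1},{"wx":0,"wy":0,"wz":0,"x":-17.6,"y":-105.3,"z":-140.1,"fingers":1},{"wx":0,"wy":0,"wz":0,"x":-17.8,"y":-106,"z":-147,"fingers":1},{"wx":0,"wy":0,"wz":0,"x":-17.8,"y":-106.3,"z":-151,"fingers":1},{"wx":0,"wy":0,"wz":0,"x":-17.8,"y":-106.3,"z":-152.8,"fingers":1},{"wx":0,"wy":0,"wz":0,"x":-17.8,"y":-106.3,"z":-152.8,"fingers":1}])

```text
time: 10.7
tool_pos: [0.4917, 0.0594, 0.1286]
tcp_rot: [0.13, 1.567, -0.129]
wrist_force: [5.8, -0.3, -0.2]
width: 0.125
```

Call:
play_rows(deltas=[{"wx":0,"wy":0,"wz":0,"x":0,"y":0,"z":0,"fingers":0.5},{"wx":0,"wy":0,"wz":0,"x":0,"y":0,"z":0,"fingers":0},{"wx":0,"wy":0,"wz":0,"x":0,"y":0,"z":0,"fingers":0},{"wx":0,"wy":0,"wz":0,"x":0,"y":0,"z":0,"fingers":0},{"wx":0,"wy":0,"wz":0,"x":0,"y":0,"z":10,"fingers":0},{"wx":0,"wy":0,"wz":0,"x":0,"y":0,"z":25,"fingers":0},{"wx":0,"wy":0,"wz":0,"x":0,"y":0,"z":50,"fingers":0},{"wx":0,"wy":0,"wz":0,"x":0,"y":0,"z":90,"fingers":0},{"wx":0,"wy":0,"wz":0,"x":0,"y":0,"z":110,"fingers":0},{"wx":0,"wy":0,"wz":0,"x":0,"y":0,"z":110,"fingers":0}])

```text
time: 11.95
tool_pos: [0.4935, 0.0593, 0.2428]
tcp_rot: [0.13, 1.561, -0.129]
wrist_force: [-0.0, 0.9, -0.3]
width: 0.504
```

```bash
python3 look.py 6 side wrist top; python3 -c "
import cv2;s=cv2.imread('pics/side6.png');t=cv2.imread('pics/top6.png');
a=cv2.resize(s[60:220,150:300],(375,400),interpolation=2);b=cv2.resize(t[165:275,95:275],(425,260),interpolation=2)
import numpy as np;o=np.zeros((400,800,3),np.uint8);o[:,:375]=a;o[:260,375:]=b;cv2.imwrite('pics/z6.png',o)"
```

```text
t 11.95 pos [0.4935 0.0593 0.2428] jawyaw 80.54 down [ 0.006  0.    -1.   ] F [-0.    0.94 -0.26] T [-0.052  0.006 -0.027] w 0.504 q [ 0.07 -0.07  1.99  0.    1.22 -1.34]
```

View pics/z6.png

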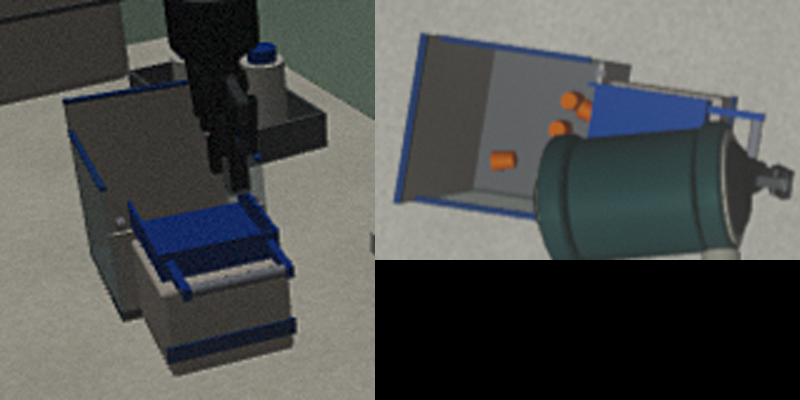

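View pics/wrist6.png

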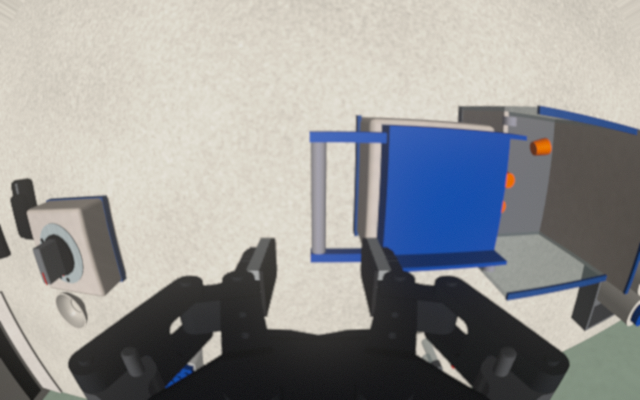

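Call:
play_rows(deltas=[{"wx":0,"wy":0,"wz":0,"x":3,"y":-30,"z":0,"fingers":0},{"wx":0,"wy":0,"wz":0,"x":6,"y":-75,"z":0,"fingers":0},{"wx":0,"wy":0,"wz":1,"x":10,"y":-120,"z":0,"fingers":0},{"wx":0,"wy":0,"wz":1,"x":14,"y":-165,"z":0,"fingers":0},{"wx":0,"wy":0,"wz":2,"x":18,"y":-210,"z":0,"fingers":0},{"wx":0,"wy":0,"wz":2.5,"x":22,"y":-255,"z":0,"fingers":0},{"wx":0,"wy":0,"wz":2.5,"x":26,"y":-300,"z":0,"fingers":0},{"wx":0,"wy":0,"wz":2.5,"x":29,"y":-340,"z":-10,"fingers":0},{"wx":0,"wy":0,"wz":2.5,"x":31,"y":-365,"z":-25,"fingers":0},{"wx":0,"wy":0,"wz":2.5,"x":32,"y":-372,"z":-40,"fingers":0},{"wx":0,"wy":0,"wz":2.5,"x":32,"y":-372,"z":-40,"fingers":0},{"wx":0,"wy":0,"wz":2.5,"x":32,"y":-372,"z":-40,"fingers":0}])

```text
time: 13.6
tool_pos: [0.5237, -0.3116, 0.1991]
tcp_rot: [0.095, 1.569, -0.094]
wrist_force: [0.3, -0.5, 0.6]
width: 0.493
```

```bash
python3 look.py 7 wrist top; python3 -c "
import cv2;t=cv2.imread('pics/top7.png');s=cv2.imread('pics/wrist7.png')
cv2.imwrite('pics/tz7.png',cv2.resize(t[165:275,95:275],None,fx=4,fy=4,interpolation=2));cv2.imwrite('pics/wz7.png',cv2.resize(s[100:340,200:440],None,fx=2.5,fy=2.5,interpolation=2))"
```

```text
t 13.6 pos [ 0.5237 -0.3116  0.1991] jawyaw 83.1 down [-0.001  0.001 -1.   ] F [ 0.32 -0.47  0.58] T [ 0.003 -0.037 -0.006] w 0.493 q [-0.58  0.18  1.81  0.    1.15 -2.03]
```

View pics/tz7.png

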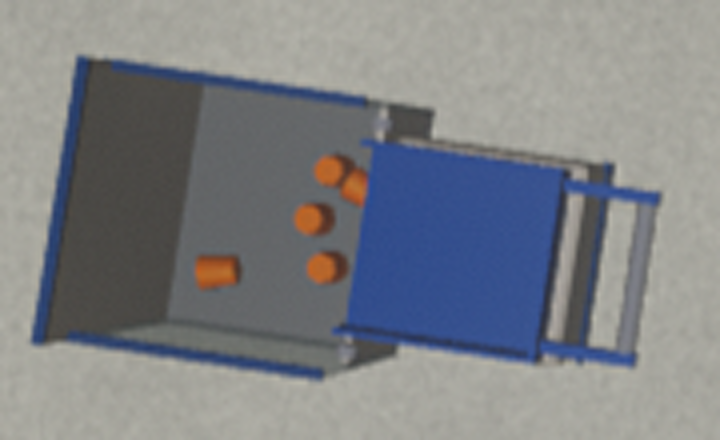

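View pics/wz7.png

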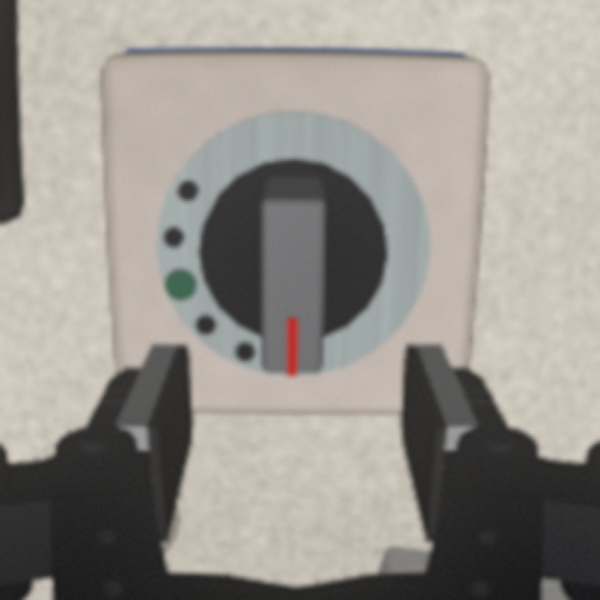

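```bash
cat >> h.py <<'E'
def wray(c,st,u,v,z):
    from scipy.spatial.transform import Rotation as R
    K=c["K"];T=c["tool_from_camera"]
    a=(u-K[0,2])/K[0,0];b=(v-K[1,2])/K[1,1];r=np.hypot(a,b)+1e-12
    d=np.array([np.sin(r)*a/r,np.sin(r)*b/r,np.cos(r)])
    Rt=R.from_rotvec(st["tcp_rot"]).as_matrix()
    C=Rt@T[:3,3]+st["tool_pos"]; D=Rt@T[:3,:3]@d
    return C+(z-C[2])/D[2]*D
E
python3 - <<'E'
from h import *
c=dict(np.load("pics/wrist7.npz"));s=dict(np.load("pics/st7.npz"))
g=lambda u,v:(200+u/2.5-.3,100+v/2.5-.3)
for n,p,z in (("disc L",(200,250),.078),("disc R",(386,250),.078),("disc T",(293,158),.078),("ring L",(157,247),.071),("ring R",(429,244),.071),("ringtop",(292,110),.071),("bar BL",(262,372),.114),("bar BR",(323,372),.114),("bar TL",(263,199),.114),("bar TR",(324,199),.114),("green",(180,284),.071),("d1",(245,352),.071),("d5",(188,190),.071)):
    print(n,wray(c,s,*g(*p),z).round(4))
E
```

```text
disc L [ 0.5194 -0.3419  0.078 ]
disc R [ 0.5267 -0.2817  0.078 ]
disc T [ 0.4932 -0.3082  0.078 ]
ring L [ 0.5185 -0.3574  0.071 ]
ring R [ 0.5283 -0.2664  0.071 ]
ringtop [ 0.4787 -0.3068  0.071 ]
bar BL [ 0.5486 -0.3239  0.114 ]
bar BR [ 0.5507 -0.3062  0.114 ]
bar TL [ 0.4979 -0.3168  0.114 ]
bar TR [ 0.4999 -0.3004  0.114 ]
green [ 0.5323 -0.3517  0.071 ]
d1 [ 0.5596 -0.3331  0.071 ]
d5 [ 0.5005 -0.3439  0.071 ]
```

All five cups are in the hopper, at (333,170), (356,187), (313,218), (325,267) and (217,271) in the top crop, and the tray is flat and empty. Both cameras put the knob axis at (0.524, -0.312) with the bar at about -7°, so the jaws are centred and squared. I'll descend and grip.

Call:
play_rows(deltas=[{"wx":0,"wy":0,"wz":0,"x":0.5,"y":-0.5,"z":-25,"fingers":0},{"wx":0,"wy":0,"wz":0,"x":0.5,"y":-0.5,"z":-50,"fingers":0},{"wx":0,"wy":0,"wz":0,"x":0.5,"y":-0.5,"z":-70,"fingers":0},{"wx":0,"wy":0,"wz":0,"x":0.5,"y":-0.5,"z":-82,"fingers":0},{"wx":0,"wy":0,"wz":0,"x":0.5,"y":-0.5,"z":-90,"fingers":0},{"wx":0,"wy":0,"wz":0,"x":0.5,"y":-0.5,"z":-93,"fingers":0},{"wx":0,"wy":0,"wz":0,"x":0.5,"y":-0.5,"z":-93,"fingers":0},{"wx":0,"wy":0,"wz":0,"x":0.5,"y":-0.5,"z":-93,"fingers":0.4},{"wx":0,"wy":0,"wz":0,"x":0.5,"y":-0.5,"z":-93,"fingers":1},{"wx":0,"wy":0,"wz":0,"x":0.5,"y":-0.5,"z":-93,"fingers":1},{"wx":0,"wy":0,"wz":0,"x":0.5,"y":-0.5,"z":-93,"fingers":1},{"wx":0,"wy":0,"wz":0,"x":0.5,"y":-0.5,"z":-93,"fingers":1}], grip_force=60)

```text
time: 15.2
tool_pos: [0.5246, -0.3129, 0.1072]
tcp_rot: [0.096, 1.568, -0.095]
wrist_force: [-0.3, 5.0, 5.3]
width: 0.202
```

```bash
python3 look.py 8 wrist; python3 -c "
import cv2;s=cv2.imread('pics/wrist8.png')
cv2.imwrite('pics/wz8.png',cv2.resize(s[140:380,200:440],None,fx=2.5,fy=2.5,interpolation=2))"
```

```text
t 15.2 pos [ 0.5246 -0.3129  0.1072] jawyaw 83.01 down [ 0.001  0.001 -1.   ] F [-0.33  4.96  5.33] T [ 0.608  0.091 -0.246] w 0.202 q [-0.58  0.27  1.88  0.    0.99 -2.03]
```

View pics/wz8.png

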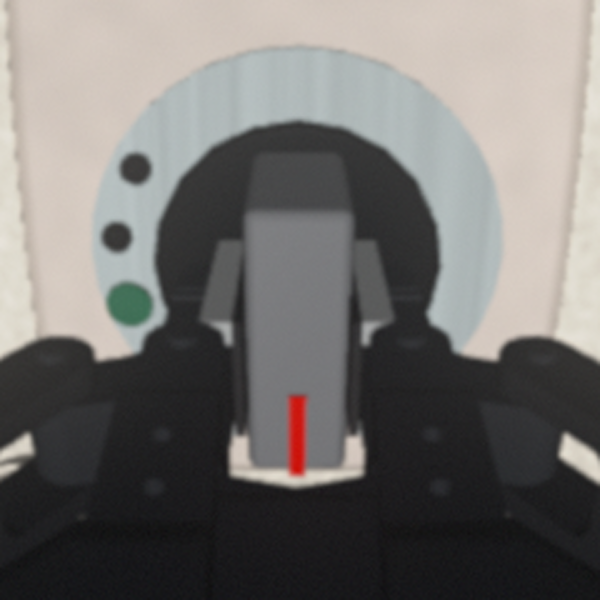

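The knob bar sits squarely between the pads (width 0.20, about 17 mm). Clockwise means negative wz; first stop next.

Call:
play_rows(deltas=[{"wx":0,"wy":0,"wz":-4,"x":0,"y":0,"z":0,"fingers":1},{"wx":0,"wy":0,"wz":-8,"x":0,"y":0,"z":0,"fingers":1},{"wx":0,"wy":0,"wz":-12,"x":0,"y":0,"z":0,"fingers":1},{"wx":0,"wy":0,"wz":-16,"x":0,"y":0,"z":0,"fingers":1},{"wx":0,"wy":0,"wz":-20,"x":0,"y":0,"z":0,"fingers":1},{"wx":0,"wy":0,"wz":-24,"x":0,"y":0,"z":0,"fingers":1},{"wx":0,"wy":0,"wz":-24,"x":0,"y":0,"z":0,"fingers":1}])

```text
time: 16.12
tool_pos: [0.5246, -0.3129, 0.1072]
tcp_rot: [0.424, 1.528, -0.423]
wrist_force: [-0.3, 5.1, 6.2]
width: 0.2
```

```bash
python3 look.py 9 wrist; python3 -c "
import cv2;s=cv2.imread('pics/wrist9.png')
cv2.imwrite('pics/wz9.png',cv2.resize(s[140:380,200:440],None,fx=2.5,fy=2.5,interpolation=2))"
```

```text
t 16.125 pos [ 0.5246 -0.3129  0.1072] jawyaw 59.05 down [ 0.001  0.    -1.   ] F [-0.31  5.12  6.2 ] T [0.642 0.074 0.108] w 0.2 q [-0.58  0.27  1.88  0.    0.99 -1.61]
```

View pics/wz9.png

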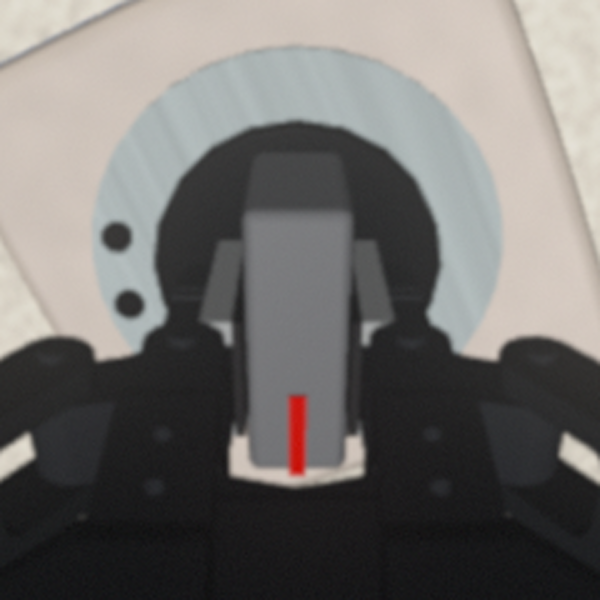

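The knob followed exactly: the dots moved by one pitch and the bar is still square in the pads. That is click 1; on to the second.

Call:
play_rows(deltas=[{"wx":0,"wy":0,"wz":-4,"x":0,"y":0,"z":0,"fingers":1},{"wx":0,"wy":0,"wz":-8,"x":0,"y":0,"z":0,"fingers":1},{"wx":0,"wy":0,"wz":-12,"x":0,"y":0,"z":0,"fingers":1},{"wx":0,"wy":0,"wz":-16,"x":0,"y":0,"z":0,"fingers":1},{"wx":0,"wy":0,"wz":-20,"x":0,"y":0,"z":0,"fingers":1},{"wx":0,"wy":0,"wz":-24,"x":0,"y":0,"z":0,"fingers":1},{"wx":0,"wy":0,"wz":-24,"x":0,"y":0,"z":0,"fingers":1}])

```text
time: 17.05
tool_pos: [0.5245, -0.3129, 0.1072]
tcp_rot: [0.748, 1.438, -0.747]
wrist_force: [-0.2, 4.2, 5.7]
width: 0.199
```

```bash
python3 look.py 10 wrist; python3 -c "
import cv2;s=cv2.imread('pics/wrist10.png')
cv2.imwrite('pics/wz10.png',cv2.resize(s[140:380,200:440],None,fx=2.5,fy=2.5,interpolation=2))"
```

```text
t 17.05 pos [ 0.5245 -0.3129  0.1072] jawyaw 35.06 down [ 0.001  0.    -1.   ] F [-0.23  4.2   5.66] T [0.685 0.194 0.13 ] w 0.199 q [-0.58  0.27  1.88  0.    0.99 -1.19]
```

View pics/wz10.png

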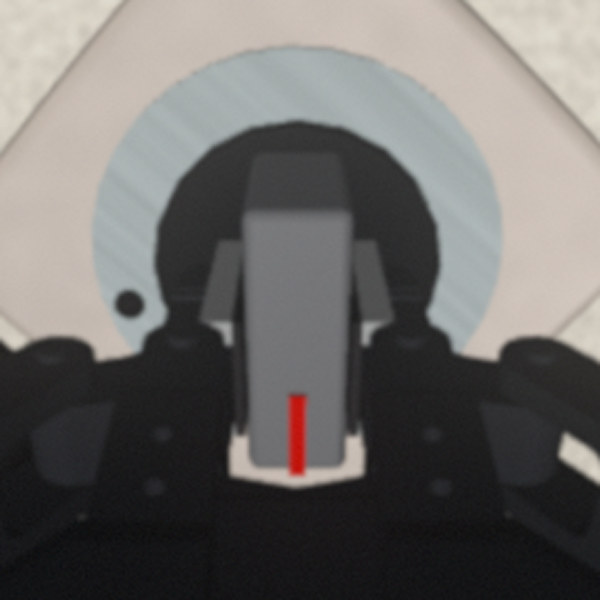

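Click 2: the dots moved by exactly one more pitch, with no slip. Third stop next.

Call:
play_rows(deltas=[{"wx":0,"wy":0,"wz":-4,"x":0,"y":0,"z":0,"fingers":1},{"wx":0,"wy":0,"wz":-8,"x":0,"y":0,"z":0,"fingers":1},{"wx":0,"wy":0,"wz":-12,"x":0,"y":0,"z":0,"fingers":1},{"wx":0,"wy":0,"wz":-16,"x":0,"y":0,"z":0,"fingers":1},{"wx":0,"wy":0,"wz":-20,"x":0,"y":0,"z":0,"fingers":1},{"wx":0,"wy":0,"wz":-23,"x":0,"y":0,"z":0,"fingers":1},{"wx":0,"wy":0,"wz":-24,"x":0,"y":0,"z":0,"fingers":1},{"wx":0,"wy":0,"wz":-24,"x":0,"y":0,"z":0,"fingers":1},{"wx":0,"wy":0,"wz":-24,"x":0,"y":0,"z":0,"fingers":1}])

```text
time: 18.23
tool_pos: [0.5245, -0.3129, 0.1072]
tcp_rot: [1.066, 1.294, -1.065]
wrist_force: [-0.9, 4.8, 5.7]
width: 0.195
```

```bash
python3 look.py 11 wrist top side; python3 -c "
import cv2,numpy as np;s=cv2.imread('pics/wrist11.png')
cv2.imwrite('pics/wz11.png',cv2.resize(s[140:380,200:440],None,fx=2.5,fy=2.5,interpolation=2))
t=cv2.imread('pics/top11.png');cv2.imwrite('pics/tz11.png',cv2.resize(t[180:255,365:475],None,fx=7,fy=7,interpolation=2))
s=cv2.imread('pics/side11.png');cv2.imwrite('pics/sz11.png',cv2.resize(s[180:330,270:470],None,fx=4,fy=4,interpolation=2))
"
```

```text
t 18.225 pos [ 0.5245 -0.3129  0.1072] jawyaw 11.09 down [ 0.001  0.    -1.   ] F [-0.89  4.8   5.74] T [0.726 0.21  0.168] w 0.195 q [-0.58  0.27  1.88  0.    0.99 -0.77]
```

View pics/wz11.png

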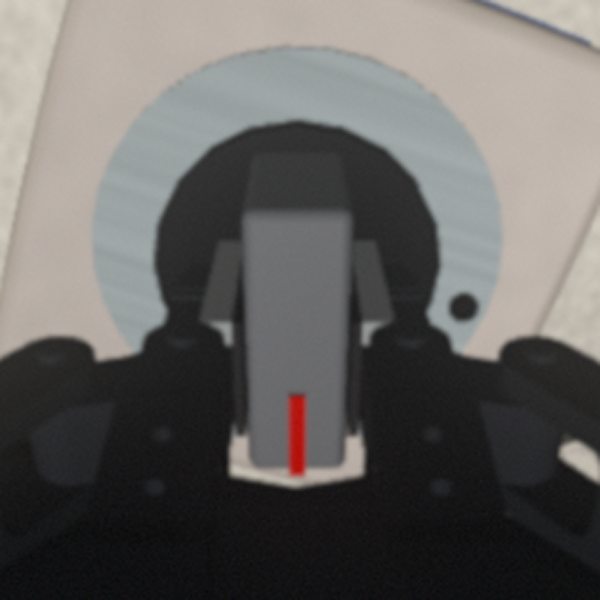

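View pics/sz11.png

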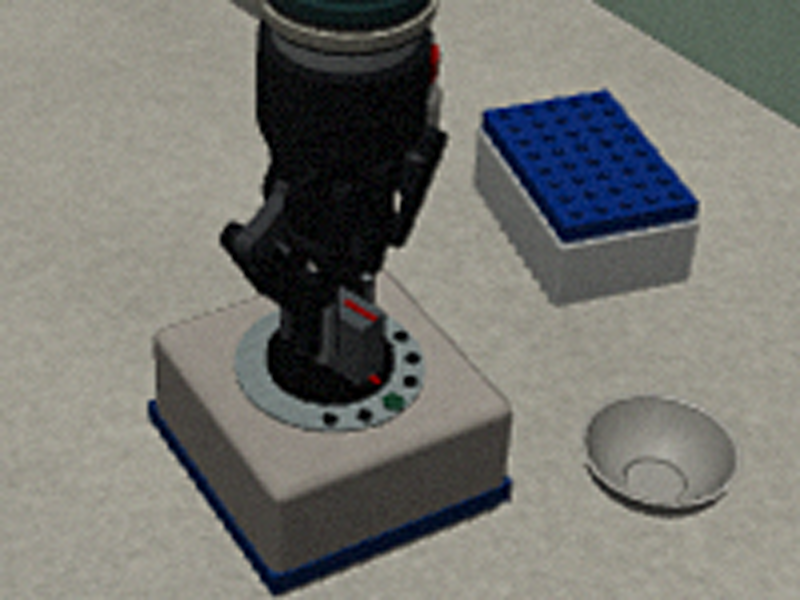

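View pics/top11.png

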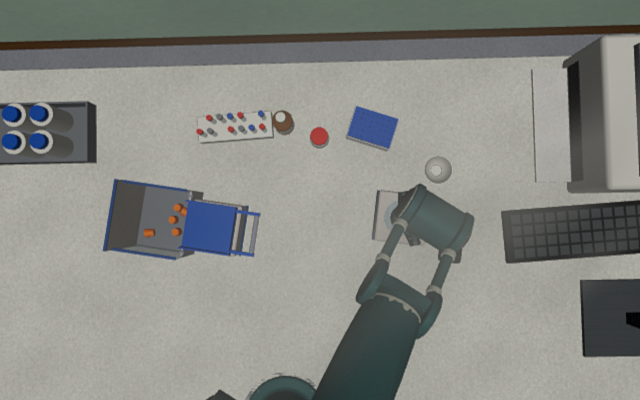

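```bash
python3 - <<'E'
from h import *
c=dict(np.load("pics/side11.npz"))
g=lambda u,v:(270+u/4-.4,180+v/4-.4)
ax=np.array([.5242,-.3122])
for n,p,z in (("green",(394,401),.0715),("home",(401,336),.0715),("d4",(364,415),.0715),("d2",(410,381),.0715),("ptr top far",(376,318),.114),("ptr top near",(346,303),.114),("ptr foot",(375,380),.079)):
    P=ray(c,*g(*p),z); d=P[:2]-ax; print(n,P.round(4),"yaw",np.degrees(np.arctan2(d[1],d[0])).round(1),"r",np.hypot(*d).round(4))
a=ray(c,*g(346,303),.114);b=ray(c,*g(376,318),.114);print("mark yaw",np.degrees(np.arctan2(*(b-a)[1::-1])))
E
```

```text
green [ 0.5315 -0.3511  0.0715] yaw -79.4 r 0.0395
home [ 0.5633 -0.3174  0.0715] yaw -7.6 r 0.0395
d4 [ 0.5141 -0.3504  0.0715] yaw -104.9 r 0.0395
d2 [ 0.5464 -0.3448  0.0715] yaw -55.7 r 0.0394
ptr top far [ 0.5291 -0.3374  0.114 ] yaw -79.0 r 0.0256
ptr top near [ 0.5243 -0.3211  0.114 ] yaw -89.3 r 0.0089
ptr foot [ 0.5278 -0.3409  0.079 ] yaw -82.9 r 0.0289
mark yaw -73.62236005333659
```

The pointer tip is at yaw -79.0° and the green dot at -79.4°, so the knob is on the third stop and held steadily. Handing in.

```bash
python3 -c "
from workcell import finish_job; print(finish_job())"
```

```text
the job is handed in; nothing more can be done
None
```

I tipped all five cups into the hopper and laid the tray back flat. I then turned the knob clockwise three stops to the green dot and handed the job in with the gripper still holding it there. The last reading was 18.2 s, well under the 64 s limit.

- **Cups and tray:** the last top picture shows five cups in the hopper and the tray flat and empty. Nothing else on the bench looks moved in that picture; I compared it with the first by eye only.
- **Counting the stops:** I turned the knob in three 24° steps. After each of the first two, the wrist camera showed the dots shifted by exactly one place. No click was measured in the torque; the count rests on the pictures and the turned angle.
- **Final knob angle:** in the side view the pointer tip is at -79.0° and the green dot at -79.4°. The gripper had turned 71.9° in all (72° is the third stop), and the bar had not slipped in the pads.
- **Rougher readings:** two other side-view marks disagreed, the pointer's foot (-82.9°) and the short red line's own direction (-73.6°). Both are small marks a few pixels across, so I relied on the tip, the wrist view and the turned angle instead.
- **Forces:** the wrist force I read between moves stayed below about 15 N.
- **Refused call:** the first move call was rejected for missing keys, and nothing moved.

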